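Tilt the hardware tote into its spout corner

ROBOT

A 7-joint arm with a two-finger parallel gripper is mounted at the origin on the work surface. World frame = base frame: x ahead of the robot, y to its left, z up, the work surface at z = 0. Lengths are in m, angles in rad, forces in N, time in s.
With the tool pointing down it reaches from about 0.425 to 0.925 m from the base axis. Payload 6.8 kg.
Tool frame: the origin (TCP) lies midway between the tips of the shut fingers; the grasp point (between the pads) lies 19 mm behind it; x points along the fingers, y is the direction in which the jaws open and shut, and the axes are right-handed (so a half turn about x gives the same grasp; the last joint's range is limited). The gripper opens to 85 mm and grips with 20 to 120 N. Pads are 22 mm wide; open, the fingers measure 114 mm over their backs; the gripper's body (76 mm by 85 mm) begins 54 mm behind the grasp point. The pads swing forward as they close: fully open they stand 13 mm farther back than shut.
Start: joints at [-1.292, 0.477, 0.022, 1.555, -0.011, 1.109, -0.083], TCP at [0.255, 0.625, 0.231] pointing down, gripper open.
Joint ranges: [-2.96, 2.96], [-0.34, 2.1], [-1.41, 1.46], [0.24, 2.44], [-1.37, 4.51], [0.17, 1.92], [-2.96, 2.96]. Speed limits (rad/s): [2.39, 2.39, 3.14, 3.14, 3.14, 3.14, 3.14].

INTERFACE

Orientations are given as a rotation vector (axis times angle).
In Python, from bench import r, viewer, nets gives the robot as it stands.
- The arm moves only by the shell command python3 -m pendant 'ROWS' [FORCE]. ROWS is JSON, one flat list of numbers, 5 for each row, row after row: the finger opening in mm, from 0 to 85.4, then the shift along the tool's x, y, z in mm, then the turn about the tool's x in rad. A call has 1 to 20 rows; each row shifts and turns the commanded pose from where the row before left it, along the tool's axes as they then stand; what a row does not reach is not made up. A row lasts 1/8 s, in which the tool goes at most 62.5 mm and 10.7 degrees, less where a joint would pass 70% of its speed; a pose out of reach is approached as far as the arm can. A call with a gripper value outside its range is refused whole. The fingers move at their own pace and stop on an object; FORCE is the grip in N (left out, the last holds). Time passes only in rows, so rows that do not move let the fingers close. It gives the time, the measured TCP pose, the force and the opening at its end, in the units of the state.
- r.get_obs(): the state, without advancing time (a new reading comes with each control period).
- viewer.grab_frame(name): name is "scene" or "top"; returns (picture, depth): 384x512x3 uint8, red, green, blue; 384x512 float32, m along the optical axis (not along the pixel's ray), 0 where there is no reading.
- viewer.calibration(name): a dict with "mtx" (3x3 intrinsics, pixels), "world_to_cam" (4x4, takes a point from world to camera coordinates). Camera axes: x right, y up, looking along -z (the intrinsics and any distortion apply to the point x, -y, -z); pixel columns grow to the right and rows downward; lengths in m; the calibration is good to about 2 mm. A picture is of the moment at which its call begins. calibration takes no time and is no camera call.
- r.hand_in(): hands the job in, once; it reports no verdict.
Trained networks look in the newest picture that a camera, given by its name, has taken for a name from the list of things; names that differ only in an ending like _2 or _b are one class to them, and where a whole thing is asked for, a point or a joint stands for the part that bears it (a point fixed in the world has none). Each returns a list of dicts, best first, with "score" (0 to 1); they miss things now and then, are a little off and sometimes report something else, mostly with a low value. They report only what shows in the picture. A call takes as long as a camera call. They do not tell look-alikes from the thing itself.
- nets.look_for(name, camera): "location" ([x, y, z] in m, in world coordinates, good to about 4 mm: the middle of the surface that is visible of it).
- nets.silhouettes(name, camera): "mask" (384x512 bool, what is visible of it).
The state is a dict: "clock": time; "joints": joint angles; "qvel": joint speeds; "tau": joint torques, N m; "tcp_pos": TCP position; "orientation": TCP orientation; "contact_force": force on the tool from outside, world axes, zero at the start; "moment": the same for the moment, N m; "grip_width": finger opening in m.
Only numpy, scipy, OpenCV 4.12 (cv2) and the standard library are available. Lean on these libraries where they do the work, as an engineer would, in place of code of your own. Each camera call takes 0.05 s, during which the arm holds its last target. There are 200 camera calls.

TASK

Pick up the grey tote of bag hardware (it has a carrying bar), bring it over so that the tip of its pouring spout is above the round steel pan, and tilt it towards the spout until all four loose parts have slid together into the spout corner, none of them spilled. Finish while holding the tote there: clearly tilted, still, in the air clear of the pan and the bench, parts bunched at the spout and ready to pour. Leave the pan and everything else on the bench where they are.

Things in the scene. Friction and masses are not known exactly. Their poses are not given: they have to be found in the camera images.
- tote: open grey plastic tote, outside 148 (x) by 208 (y) by 50 mm high, floor and walls 4 mm, empty 0.27 to 0.53 kg. Origin under the centre of its floor, z up out of the open top. A carrying bar along y crosses over the middle, on an upright at each short end. Pouring spout at the (-x,-y) corner, where the walls drop to 28 mm over the last 36 mm
- tote_handle (a point): middle of the tote's carrying bar, 105 mm above the tote's underside; bar 16 mm wide, 16 mm high (97 to 113 mm), 208 mm long along the tote's y, 47 mm free below it down to the wall tops; axes as the tote's
- tote_corner (a point): the inner floor corner below the spout, at (-70,-100,4) mm in the tote's frame
- tote_spout (a point): tip of the pouring spout, a 36 mm wide open lip, at (-94,-124,30) mm in the tote's frame, 28 mm outside the tote's outer corner edge
- snap0: brass magnetic snap: disc 22 mm across, 8 thick, with a 10 mm stud 4 mm high on top, 20 g, loose in the tote; origin under its centre. All four parts slide on the tote's floor from 9 to 12 degrees of tilt, but along a wall need more: 35 degrees straight between the two spout walls (both lowered equally) brings them all in
- snap1: the second brass magnetic snap, same as snap0
- slide0: steel strap slider, a flat rectangular frame 24 by 20 by 7 mm with a middle bar, 20 g, loose in the tote; origin under its centre
- slide1: the second strap slider, same as slide0
- pan: shallow round steel pan standing on the bench, 220 mm across the rim and 196 mm at the foot, 25 mm high, empty, loose, 0.5 kg; origin under its centre
- spool: bystander: pale thread spool standing upright, 40 mm across, 44 mm high; origin under its centre
- spool2: bystander: grey thread spool standing upright, 40 mm across, 44 mm high; origin under its centre
- jar: bystander: glass jar with steel lid, 68 mm across, 75 mm high; origin under its centre
- can: bystander: metal can, 60 mm across, 160 mm high; origin under its centre
- hammer: bystander: hammer 260 mm long lying on the bench, handle to its -x; origin under the tool's middle
- driver: bystander: screwdriver 160 mm long lying on the bench, handle to its -x; origin under the tool's middle
- die: bystander: dark steel block 50 by 50 by 40 mm; origin under its centre
Not all that is in view belongs to the job. There is more than one size of the pan; the job needs the middle-sized.

How it is judged:
On the way:
1. the tote is lifted clear of the bench in the gripper (contact force between tote and the fingers above 1 N and height (world z) of tote above 0.03 m and height (world z) of tote_corner above 0.025 m), for 0.2 s.
At the end, for the whole second after the job is handed in: Held in the air by the gripper: tote tilted at least 15 degrees, spout corner lowest (both axes rise 5 degrees or more), that corner over 32 mm up, pan untouched, spout tip within 100 mm of the pan's centre in plan; all four parts within 95 mm of the inner spout corner; all still (contact force between tote and the fingers above 1 N and angle between tote's own z axis and vertical above 0.26 rad and angle between tote's own x axis and vertical below 1.48 rad and angle between tote's own y axis and vertical below 1.48 rad and height (world z) of tote_corner above 0.032 m and contact force between tote and pan below 0.2 N and horizontal distance between tote_spout and pan below 0.1 m and linear speed of each of tote, snap0, snap1, slide0, slide1 below 0.03 m/s and distance between each of snap0, snap1, slide0, slide1 and tote_corner below 0.095 m); the arm keeps its last pose, push and grip.
It fails at once if a bystander on the bench is knocked or shifted by more than 25 mm (distance of any of spool, spool2, jar, can, hammer, driver, die from where it was at the start of the episode above 0.025 m).
It fails at once if the pan is pushed more than 25 mm (distance of pan from where it was at the start of the episode above 0.025 m).
It also fails if it takes over 48 s, if anything falls off the work surface, if the arm or the gripper's body presses on something with over 40 N, if the wrist force passes 120 N, or if a joint passes its speed limit or range.

## Working session

There is one attempt and no reset: what is moved stays moved. The work goes in short steps, Python scripts to look and compute and a shell command to move; the robot and the scene stay as the last step left them, time stands still between calls to the robot, and variables do not carry over. Pictures are saved under pics/ and viewed, about 8 in all and at most 12, crops included, and the job is handed in when it is done.

```bash
ls; mkdir -p pics; python3 - <<'E'
from bench import r,viewer,nets
import cv2,numpy as np
o=r.get_obs();print(o)
for c in("scene","top"):
    p,d=viewer.grab_frame(c);cv2.imwrite(f"pics/{c}0.png",p[:,:,::-1]);np.save(f"pics/{c}0d.npy",d)
    K=viewer.calibration(c);print(c,K["mtx"].tolist(),np.round(K["world_to_cam"],3).tolist(),K.keys())
    for n in("tote","tote_handle","tote_spout","pan","snap0","slide0","can","jar","spool","spool2","hammer","driver","die"):
        print(n,[(np.round(q["location"],3).tolist(),round(q["score"],2)) for q in nets.look_for(n,c)][:5])
print(r.get_obs()["clock"])
E
```

```text
pics
{'clock': 0.0, 'joints': array([-1.29206696,  0.47783966,  0.02233979,  1.55649772, -0.01149007,
        1.10933444, -0.08308446]), 'qvel': array([-2.59708053e-04,  7.95131033e-04,  8.01193466e-05, -9.49148654e-04,
       -2.21558701e-04,  1.64058453e-03,  6.41170490e-04]), 'tau': array([-4.34824406e-04, -5.96441281e+01,  1.60762802e+00, -2.81194550e+01,
        1.24472310e-02,  9.34324897e-03, -5.41729168e-07]), 'tcp_pos': array([0.25442833, 0.6245317 , 0.23027969]), 'orientation': array([ 0.30191886,  1.54963413, -0.30497943]), 'contact_force': array([-1.08881529,  0.14300027,  0.47652487]), 'moment': array([-0.00247595,  0.01874716,  0.0082404 ]), 'grip_width': 0.08548184930163728}
scene [[399.89754558362404, 0.0, 254.01654418253625], [0.0, 399.89754558362404, 195.23250297873676], [0.0, 0.0, 1.0]] [[0.523, 0.852, -0.02, -0.267], [-0.567, 0.366, 0.738, 0.211], [0.636, -0.375, 0.674, -1.548], [0.0, 0.0, 0.0, 1.0]] dict_keys(['mtx', 'world_to_cam'])
tote [([0.566, 0.189, 0.014], 0.67)]
tote_handle [([0.568, 0.191, 0.016], 0.58), ([0.608, 0.487, 0.099], 0.19)]
tote_spout [([0.57,
[... 619 characters left out ...]
0.0, 0.0, 1.0]] [[0.025, -1.0, -0.014, 0.007], [0.985, 0.022, 0.169, -0.516], [-0.169, -0.018, 0.985, -1.158], [0.0, 0.0, 0.0, 1.0]] dict_keys(['mtx', 'world_to_cam'])
tote [([0.563, 0.188, 0.0], 0.84), ([0.586, 0.49, 0.136], 0.15)]
tote_handle [([0.564, 0.187, 0.005], 0.62)]
tote_spout [([0.56, 0.189, 0.008], 0.55)]
pan [([0.59, -0.183, 0.003], 0.8), ([0.211, 0.281, 0.0], 0.61), ([0.352, -0.156, 0.002], 0.59)]
snap0 []
slide0 []
can [([0.587, 0.493, 0.133], 0.6)]
jar [([0.765, -0.047, 0.076], 0.65)]
spool [([0.758, 0.035, 0.043], 0.63)]
spool2 [([0.758, 0.035, 0.043], 0.63)]
hammer [([0.506, -0.487, 0.023], 0.63)]
driver [([0.39, 0.501, 0.021], 0.67)]
die [([0.697, 0.403, 0.041], 0.69)]
1.4
```

View pics/top0.png

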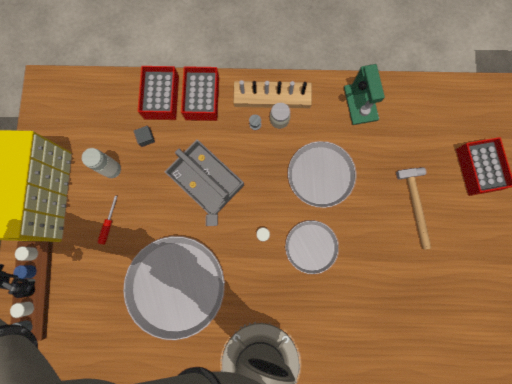

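View pics/scene0.png

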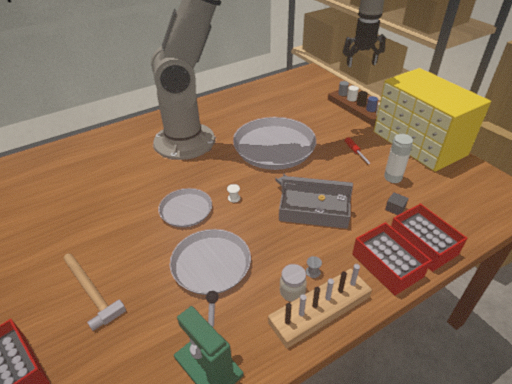

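Top view: the tote is at (205,180), with its spout at (211,218). The middle pan is at (322,174). The other two pans are the small one at (312,247) and the large one at (174,287). The can stands at (100,162). Next I'll fit the tote and pan from the depth data.

```bash
cat > h.py <<'E'
from bench import r,viewer,nets
import numpy as np,cv2
from scipy.spatial.transform import Rotation as Ro
def world(c,d):
    K=viewer.calibration(c);M=K["mtx"];v,u=np.mgrid[:d.shape[0],:d.shape[1]]
    P=np.stack([(u-M[0,2])/M[0,0]*d,-(v-M[1,2])/M[1,1]*d,-d,np.ones_like(d)],-1)
    W=P@np.linalg.inv(K["world_to_cam"]).T
    return np.where(d[...,None]>0,W[...,:3],np.nan)
def st():
    o=r.get_obs();R=Ro.from_rotvec(o["orientation"]).as_matrix()
    print("t",round(o["clock"],2),"tcp",np.round(o["tcp_pos"],4),"w",round(o["grip_width"],4),"F",np.round(o["contact_force"],1));print("R",np.round(R,3).tolist(),"q",np.round(o["joints"],3))
    return o,R
E
python3 - <<'E'
from h import *
st()
for c in("top","scene"):
    W=world(c,np.load(f"pics/{c}0d.npy"));x,y,z=W[...,0],W[...,1],W[...,2]
    near=(abs(x-.57)<.17)&(abs(y-.19)<.17)
    b=near&(z>.106)&(z<.122);P=W[b][:,:3]
    P=P[np.linalg.norm(P[:,:2]-np.median(P[:,:2],0),axis=1)<.13]
    print(c,"bar",len(P),cv2.minAreaRect(P[:,:2].astype(np.float32)*1000),np.median(P[:,2]))
    w=near&(z>.01)&(z<.06);print("wall",cv2.minAreaRect(W[w][:,:2].astype(np.float32)*1000))
    n=(np.hypot(x-.588,y+.185)<.16)&(z>.017)&(z<.035);e=cv2.fitEllipse(W[n][:,:2].astype(np.float32)*1000);print("pan",e)
E
```

```text
t 1.4 tcp [0.2546 0.6251 0.2313] w 0.0855 F [-0.1  0.5  0.6]
R [[-0.0, 0.377, 0.926], [0.0, 0.926, -0.377], [-1.0, 0.0, -0.0]] q [-1.292  0.477  0.022  1.555 -0.012  1.109 -0.083]
top bar 367 ((564.00341796875, 193.8766632080078), (209.48495483398438, 17.411869049072266), 48.27095031738281) 0.11378470419220221
wall ((542.3588256835938, 191.19900512695312), (240.1414337158203, 177.65574645996094), 48.163360595703125)
pan ((581.5477905273438, -183.34686279296875), (206.4205780029297, 233.88124084472656), 82.27732849121094)
scene bar 330 ((564.0133666992188, 191.00137329101562), (207.12442016601562, 20.30190086364746), 48.25014114379883) 0.11096970173022414
wall ((603.1743774414062, 141.4287109375), (232.94082641601562, 341.8942565917969), 50.98000717163086)
pan ((587.6506958007812, -186.50975036621094), (208.90133666992188, 223.28623962402344), 82.53733825683594)
```

```bash
python3 -m pendant '[85,-60,0,0,0, 85,-60,0,0,0, 85,-60,0,0,0, 85,-60,0,0,0, 85,-60,0,0,0, 85,-60,0,0,0]' && python3 -c "from h import *;st()"
```

```text
clock: 2.15
tcp_pos: [0.2545, 0.6246, 0.5937]
orientation: [0.304, 1.549, -0.303]
contact_force: [0.3, 0.8, 0.3]
grip_width: 0.0851
t 2.15 tcp [0.2545 0.6246 0.5937] w 0.0851 F [0.3 0.8 0.3]
R [[0.0, 0.377, 0.926], [0.001, 0.926, -0.377], [-1.0, 0.001, -0.0]] q [-1.311  0.416  0.065  0.861 -0.027  1.865 -0.076]
```

```bash
python3 -m pendant '[85,-60,0,0,0, 85,-60,0,0,0, 85,-60,0,0,0]' && python3 -c "from h import *;st()"
```

```text
clock: 2.52
tcp_pos: [0.2406, 0.5919, 0.69]
orientation: [0.396, 1.525, -0.209]
contact_force: [0.6, 0.0, 0.1]
grip_width: 0.0848
t 2.52 tcp [0.2406 0.5919 0.69  ] w 0.0848 F [0.6 0.  0.1]
R [[0.045, 0.375, 0.926], [0.112, 0.919, -0.378], [-0.993, 0.121, -0.001]] q [-1.543  0.34   0.466  0.794 -0.17   1.915  0.007]
```

Pushing against the reach limit tilts the tool outward, which is how I can tilt the tote. I'll grasp first and tilt afterwards.

```bash
cat >> h.py <<'E'
BAR=np.array([.564,.192,.105]);YT=np.array([.666,.746,0]);XT=np.array([.746,-.666,0])
def plan(target,R,p):
    d=R.T@(np.array(target)-p)*1000;n=int(np.ceil(np.linalg.norm(d)/55));print("shift tool mm",np.round(d,1),"rows",n,"each",np.round(d/n,1))
E
python3 - <<'E'
from h import *
o,R=st();a=R[:,0]
plan(BAR-.019*a-.15*a*0+[0,0,.12],R,o["tcp_pos"])
for ps in np.linspace(-2,2,401):
    R2=R@Ro.from_rotvec([ps,0,0]).as_matrix()
    if abs(R2[:,1]@YT)<.006: print(ps,np.round(R2[:,1],3))
E
```

```text
t 2.52 tcp [0.2406 0.5919 0.69  ] w 0.0848 F [0.6 0.  0.1]
R [[0.045, 0.375, 0.926], [0.112, 0.919, -0.378], [-0.993, 0.121, -0.001]] q [-1.543  0.34   0.466  0.794 -0.17   1.915  0.007]
shift tool mm [ 412.3 -302.3  450.8] rows 13 each [ 31.7 -23.3  34.7]
-1.23 [-0.747  0.663  0.041]
1.9100000000000001 [ 0.748 -0.662 -0.041]
1.92 [ 0.742 -0.669 -0.042]
```

```bash
python3 -m pendant '[85,31.7,-23.3,34.7,0, 85,31.7,-23.3,34.7,0, 85,31.7,-23.3,34.7,0, 85,31.7,-23.3,34.7,0, 85,31.7,-23.3,34.7,0, 85,31.7,-23.3,34.7,0, 85,31.7,-23.3,34.7,0, 85,31.7,-23.3,34.7,0, 85,31.7,-23.3,34.7,0, 85,31.7,-23.3,34.7,0, 85,31.7,-23.3,34.7,0, 85,31.7,-23.3,34.7,0]'
python3 -m pendant '[85,0,0,0,-0.175, 85,0,0,0,-0.175, 85,0,0,0,-0.175, 85,0,0,0,-0.175, 85,0,0,0,-0.175, 85,0,0,0,-0.175, 85,0,0,0,-0.175, 85,0,0,0,0]'
python3 - <<'E'
from h import *
o,R=st();a=R[:,0]
plan(BAR+.019*a+[0,0,.1],R,o["tcp_pos"]);plan(BAR+.019*a,R,o["tcp_pos"])
y=R.T@YT;print("turn left",np.arctan2(y[1],y[2]))
E
```

```text
clock: 4.03
tcp_pos: [0.5388, 0.219, 0.2767]
orientation: [0.395, 1.526, -0.209]
contact_force: [0.4, 0.9, -0.0]
grip_width: 0.0848
clock: 5.03
tcp_pos: [0.5381, 0.2198, 0.2776]
orientation: [-0.578, 1.383, 0.711]
contact_force: [1.1, 0.1, 0.3]
grip_width: 0.085
t 5.03 tcp [0.5381 0.2198 0.2776] w 0.085 F [1.1 0.1 0.3]
R [[0.044, -0.743, 0.668], [0.111, 0.668, 0.736], [-0.993, 0.042, 0.111]] q [-0.829  0.249  0.459  1.818 -0.229  1.028  2.133]
shift tool mm [ 89.1 -40.8 -11.3] rows 2 each [ 44.6 -20.4  -5.6]
shift tool mm [188.4 -45.  -22.4] rows 4 each [ 47.1 -11.3  -5.6]
turn left 0.0033184219327463786
```

```bash
python3 -m pendant '[85,44.6,-20.4,-5.6,0, 85,44.6,-20.4,-5.6,0, 85,33,-1.4,-3.7,0, 85,33,-1.4,-3.7,0, 85,33,-1.4,-3.7,0, 85,0,0,0,0, 0,0,0,0,0, 0,0,0,0,0, 0,0,0,0,0, 0,0,0,0,0, 0,0,0,0,0, 0,0,0,0,0]' 120
python3 - <<'E'
from h import *
o,R=st();a=R[:,0];print((o["tcp_pos"]-.019*a-BAR)*1000)
E
```

```text
clock: 6.52
tcp_pos: [0.5652, 0.1946, 0.0873]
orientation: [-0.579, 1.382, 0.713]
contact_force: [-3.1, 0.4, 6.6]
grip_width: 0.0136
t 6.53 tcp [0.5652 0.1946 0.0873] w 0.0136 F [-3.1  0.4  6.6]
R [[0.044, -0.744, 0.666], [0.111, 0.666, 0.737], [-0.993, 0.042, 0.112]] q [-0.668  0.515  0.365  1.943 -0.433  0.677  2.39 ]
[0.32904005 0.45480699 1.1139127 ]
```

```bash
python3 -m pendant '[0,-20,1,2,0, 0,-30,1.3,3.4,0, 0,-30,1.3,3.4,0, 0,-30,1.3,3.4,0, 0,0,0,0,0, 0,0,0,0,0]'
python3 - <<'E'
from h import *
o,R=st()
for c in("scene","top"):
    p,d=viewer.grab_frame(c);cv2.imwrite(f"pics/{c}1.png",p[:,:,::-1]);
plan([.66,.0,.6],R,o["tcp_pos"])
E
```

```text
clock: 7.28
tcp_pos: [0.5635, 0.194, 0.1959]
orientation: [-0.58, 1.385, 0.713]
contact_force: [-0.1, -0.2, -6.9]
grip_width: 0.0137
t 7.28 tcp [0.5635 0.194  0.1959] w 0.0137 F [-0.1 -0.2 -6.9]
R [[0.041, -0.744, 0.667], [0.11, 0.667, 0.737], [-0.993, 0.043, 0.109]] q [-0.743  0.37   0.45   1.869 -0.323  0.887  2.282]
shift tool mm [-418.6 -183.9  -34.6] rows 9 each [-46.5 -20.4  -3.8]
```

View pics/scene1.png

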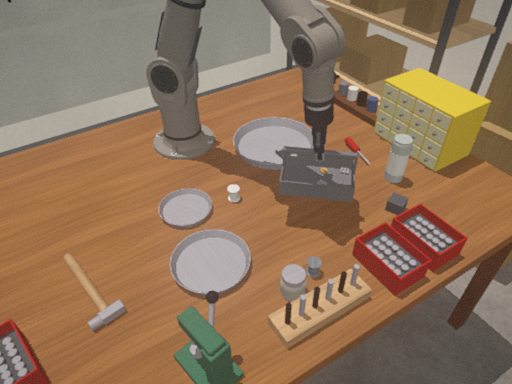

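The tote is held level in the air at about (318,172), with the parts inside it. Now I'll take it up to the limit at a bearing of about 0°.

```bash
cat >> h.py <<'E'
RG=np.array([[0.044,-0.744,0.666],[0.111,0.666,0.737],[-0.993,0.042,0.112]]);PG=np.array([.5652,.1946,.0873])
TT=RG.T@np.stack([XT,YT,[0,0,1]],1);TP=RG.T@(np.array([.564,.192,0])-PG)
PAN=np.array([.587,-.186,0])
def tote(o,R):
    T=R@TT;p=o["tcp_pos"]+R@TP;f=lambda q:p+T@np.array(q)
    s=f([-.094,-.124,.03]);print("tilt",np.round(np.degrees(np.arccos(T[2,2])),1),"x rise",np.round(np.degrees(np.arcsin(T[2,0])),1),"y rise",np.round(np.degrees(np.arcsin(T[2,1])),1),"origin",np.round(p,3),"spout",np.round(s,3),"corner",np.round(f([-.07,-.1,.004]),3),"spout-pan",np.round(s-PAN,3))
    return p,T,s
E
python3 -m pendant '[0,-42,-17,-3.5,0, 0,-42,-18,-3.5,0, 0,-42,-18,-3.5,0, 0,-42,-18,-3.5,0, 0,-42,-18,-3.5,0, 0,-42,-18,-3.5,0, 0,-42,-18,-3.5,0, 0,-42,-18,-3.5,0, 0,-42,-18,-3.5,0, 0,-42,-18,-3.5,0]'
python3 -c "
from h import *
o,R=st();tote(o,R)"
```

```text
clock: 8.62
tcp_pos: [0.6566, 0.0024, 0.6023]
orientation: [-0.579, 1.385, 0.713]
contact_force: [1.2, 0.5, -5.0]
grip_width: 0.0138
t 8.62 tcp [0.6566 0.0024 0.6023] w 0.0138 F [ 1.2  0.5 -5. ]
R [[0.041, -0.744, 0.667], [0.11, 0.666, 0.737], [-0.993, 0.043, 0.109]] q [-0.401  0.382  0.618  0.968 -0.345  1.821  2.497]
tilt nan x rise -0.1 y rise -0.1 origin [ 0.655 -0.     0.515] spout [ 0.503 -0.03   0.545] corner [ 0.536 -0.028  0.519] spout-pan [-0.084  0.156  0.545]h.py:21: RuntimeWarning: invalid value encountered in arccos
  s=f([-.094,-.124,.03]);print("tilt",np.round(np.degrees(np.arccos(T[2,2])),1),"x rise",np.round(np.degrees(np.arcsin(T[2,0])),1),"y rise",np.round(np.degrees(np.arcsin(T[2,1])),1),"origin",np.round(p,3),"spout",np.round(s,3),"corner",np.round(f([-.07,-.1,.004]),3),"spout-pan",np.round(s-PAN,3))
```

Now push up against the limit.

```bash
sed -i 's/np.arccos(T\[2,2\])/np.arccos(min(1,T[2,2]))/' h.py; python3 -m pendant '[0,-45,2,5,0, 0,-45,2,5,0, 0,-45,2,5,0, 0,-45,2,5,0]'
python3 -c "
from h import *
o,R=st();tote(o,R)"
```

```text
clock: 9.12
tcp_pos: [0.6295, 0.0086, 0.7037]
orientation: [-0.594, 1.297, 0.673]
contact_force: [0.2, 0.1, -5.5]
grip_width: 0.0137
t 9.12 tcp [0.6295 0.0086 0.7037] w 0.0137 F [ 0.2  0.1 -5.5]
R [[0.136, -0.738, 0.661], [0.115, 0.674, 0.73], [-0.984, -0.023, 0.176]] q [-0.127  0.309  0.124  0.776 -0.16   1.915  2.327]
tilt 5.2 x rise 3.7 y rise 3.7 origin [0.636 0.006 0.617] spout [ 0.481 -0.022  0.632] corner [ 0.517 -0.02   0.61 ] spout-pan [-0.106  0.164  0.632]
```

```bash
python3 -m pendant '[0,-35,-23,27,0, 0,-35,-23,27,0, 0,-35,-23,27,0, 0,-35,-23,27,0]'
python3 -c "
from h import *
o,R=st();tote(o,R)"
```

```text
clock: 9.62
tcp_pos: [0.6964, 0.0172, 0.7553]
orientation: [-0.614, 1.153, 0.611]
contact_force: [-0.1, 0.6, -4.5]
grip_width: 0.0141
t 9.62 tcp [0.6964 0.0172 0.7553] w 0.0141 F [-0.1  0.6 -4.5]
R [[0.286, -0.717, 0.636], [0.123, 0.686, 0.717], [-0.95, -0.127, 0.284]] q [-0.14   0.426  0.198  0.508 -0.227  1.916  2.317]
tilt 14.0 x rise 9.6 y rise 10.1 origin [0.716 0.016 0.67 ] spout [ 0.56  -0.01   0.662] corner [ 0.6   -0.009  0.645] spout-pan [-0.027  0.176  0.662]
```

```bash
python3 -m pendant '[0,-29,-27,30,0, 0,-29,-27,30,0, 0,-29,-27,30,0, 0,-29,-27,30,0, 0,-29,-27,30,0]'
python3 -c "
from h import *
o,R=st();tote(o,R)"
```

```text
clock: 10.25
tcp_pos: [0.7472, 0.0202, 0.8075]
orientation: [-0.627, 0.994, 0.549]
contact_force: [0.2, 0.6, -5.7]
grip_width: 0.0137
t 10.25 tcp [0.7472 0.0202 0.8075] w 0.0137 F [ 0.2  0.6 -5.7]
R [[0.441, -0.678, 0.589], [0.137, 0.699, 0.702], [-0.887, -0.229, 0.401]] q [-0.168  0.557  0.647  0.245 -0.646  1.916  2.342]
tilt 23.6 x rise 15.5 y rise 17.4 origin [0.781 0.02  0.727] spout [ 0.628 -0.003  0.692] corner [ 0.67  -0.002  0.682] spout-pan [0.041 0.183 0.692]
```

```bash
python3 -m pendant '[0,-46,0,9,0, 0,-46,0,9,0, 0,-46,0,9,0, 0,-46,0,9,0]'
python3 -c "
from h import *
o,R=st();tote(o,R)"
```

```text
clock: 10.75
tcp_pos: [0.6438, 0.0216, 0.8999]
orientation: [-0.632, 0.902, 0.505]
contact_force: [0.4, -0.3, -5.3]
grip_width: 0.0139
t 10.75 tcp [0.6438 0.0216 0.8999] w 0.0139 F [ 0.4 -0.3 -5.3]
R [[0.528, -0.642, 0.556], [0.139, 0.711, 0.689], [-0.838, -0.287, 0.464]] q [-0.186  0.346  0.341  0.323 -0.328  1.916  2.283]
tilt 29.3 x rise 18.9 y rise 21.5 origin [0.685 0.022 0.823] spout [0.536 0.001 0.773] corner [0.579 0.001 0.767] spout-pan [-0.051  0.187  0.773]
```

```bash
python3 -m pendant '[0,-34,-17,24,0, 0,-34,-17,24,0, 0,-34,-17,24,0, 0,-34,-17,24,0]'
python3 -c "
from h import *
o,R=st();tote(o,R)"
```

```text
clock: 11.25
tcp_pos: [0.6197, 0.0244, 0.958]
orientation: [-0.636, 0.787, 0.461]
contact_force: [0.5, -0.4, -5.3]
grip_width: 0.014
t 11.25 tcp [0.6197 0.0244 0.958 ] w 0.014 F [ 0.5 -0.4 -5.3]
R [[0.625, -0.597, 0.502], [0.147, 0.722, 0.676], [-0.766, -0.349, 0.539]] q [-0.27   0.347  0.794  0.242 -0.689  1.916  2.307]
tilt 36.2 x rise 22.5 y rise 26.7 origin [0.67  0.025 0.887] spout [0.528 0.007 0.819] corner [0.571 0.007 0.818] spout-pan [-0.059  0.193  0.819]
```

```bash
python3 -c "
from h import *
o,R=st();plan(o['tcp_pos']+[.059,-.193,-.3],R,o['tcp_pos'])"
```

```text
t 11.25 tcp [0.6197 0.0244 0.958 ] w 0.014 F [ 0.5 -0.4 -5.3]
R [[0.625, -0.597, 0.502], [0.147, 0.722, 0.676], [-0.766, -0.349, 0.539]] q [-0.27   0.347  0.794  0.242 -0.689  1.916  2.307]
shift tool mm [ 238.5  -69.9 -262.6] rows 7 each [ 34.1 -10.  -37.5]
```

```bash
python3 -m pendant '[0,18,-5,-20,0, 0,25,-7,-27,0, 0,25,-7,-27,0, 0,25,-7,-27,0, 0,25,-7,-27,0, 0,25,-7,-27,0, 0,25,-7,-27,0, 0,25,-7,-27,0, 0,25,-7,-27,0, 0,18,-5,-20,0, 0,0,0,0,0]'
python3 -c "
from h import *
o,R=st();p,T,s=tote(o,R);plan(o['tcp_pos']+PAN+[0,0,.11]-s,R,o['tcp_pos'])"
```

```text
clock: 12.62
tcp_pos: [0.677, -0.1642, 0.6597]
orientation: [-0.632, 0.791, 0.459]
contact_force: [-0.9, 0.7, -4.2]
grip_width: 0.0138
t 12.62 tcp [ 0.677  -0.1642  0.6597] w 0.0138 F [-0.9  0.7 -4.2]
R [[0.623, -0.595, 0.508], [0.145, 0.725, 0.673], [-0.769, -0.346, 0.538]] q [-0.549  0.091  0.966  1.344 -0.494  1.186  2.819]
tilt 36.0 x rise 22.4 y rise 26.6 origin [ 0.727 -0.163  0.588] spout [ 0.585 -0.181  0.521] corner [ 0.627 -0.181  0.52 ] spout-pan [-0.002  0.005  0.521]
shift tool mm [ 316.9  137.4 -223.2] rows 8 each [ 39.6  17.2 -27.9]
```

```bash
python3 -m pendant '[0,30,13,-21,0, 0,38,16.5,-27,0, 0,38,16.5,-27,0, 0,30,13,-21,0]'
python3 -c "
from h import *
o,R=st();p,T,s=tote(o,R);plan(o['tcp_pos']+PAN+[0,0,.12]-s,R,o['tcp_pos'])"
```

```text
clock: 13.12
tcp_pos: [0.68, -0.1621, 0.5008]
orientation: [-0.635, 0.789, 0.465]
contact_force: [0.1, 0.6, -4.5]
grip_width: 0.0137
t 13.12 tcp [ 0.68   -0.1621  0.5008] w 0.0137 F [ 0.1  0.6 -4.5]
R [[0.622, -0.6, 0.503], [0.149, 0.721, 0.677], [-0.769, -0.346, 0.538]] q [-0.29   0.082  0.643  1.668 -0.539  0.867  2.954]
tilt 36.0 x rise 22.4 y rise 26.6 origin [ 0.73  -0.161  0.429] spout [ 0.588 -0.18   0.362] corner [ 0.631 -0.18   0.361] spout-pan [0.001 0.006 0.362]
shift tool mm [ 184.8   80.  -134.8] rows 5 each [ 37.  16. -27.]
```

```bash
python3 - <<'E'
from h import *
o,R=st()
for ps in(-.3,0,.1,.2,.3,.4):
    print(ps,end=" ");tote(o,R@Ro.from_rotvec([ps,0,0]).as_matrix())
ims=[]
for c in("top","scene"):
    p,d=viewer.grab_frame(c);K=viewer.calibration(c);C=K["world_to_cam"]@np.append(o["tcp_pos"]-[.03,0,.08],1);u=int(K["mtx"][0,2]-K["mtx"][0,0]*C[0]/C[2]);v=int(K["mtx"][1,2]+K["mtx"][1,1]*C[1]/C[2])
    print(c,u,v);u=np.clip(u,100,412);v=np.clip(v,100,284);ims.append(cv2.resize(p[v-100:v+100,u-100:u+100,::-1],(400,400),interpolation=cv2.INTER_CUBIC))
cv2.imwrite("pics/t2.png",np.hstack(ims))
E
```

```text
t 13.12 tcp [ 0.68   -0.1621  0.5008] w 0.0137 F [ 0.1  0.6 -4.5]
R [[0.622, -0.6, 0.503], [0.149, 0.721, 0.677], [-0.769, -0.346, 0.538]] q [-0.29   0.082  0.643  1.668 -0.539  0.867  2.954]
-0.3 tilt 37.9 x rise 31.5 y rise 18.8 origin [ 0.733 -0.162  0.431] spout [ 0.603 -0.225  0.366] corner [ 0.645 -0.215  0.366] spout-pan [ 0.016 -0.039  0.366]
0 tilt 36.0 x rise 22.4 y rise 26.6 origin [ 0.73  -0.161  0.429] spout [ 0.588 -0.18   0.362] corner [ 0.631 -0.18   0.361] spout-pan [0.001 0.006 0.362]
0.1 tilt 35.4 x rise 19.0 y rise 28.6 origin [ 0.729 -0.16   0.429] spout [ 0.585 -0.164  0.363] corner [ 0.628 -0.167  0.361] spout-pan [-0.002  0.022  0.363]
0.2 tilt 34.9 x rise 15.5 y rise 30.4 origin [ 0.728 -0.16   0.428] spout [ 0.583 -0.148  0.365] corner [ 0.626 -0.154  0.362] spout-pan [-0.004  0.038  0.365]
0.3 tilt 34.4 x rise 11.9 y rise 31.7 origin [ 0.727 -0.159  0.427] spout [ 0.583 -0.132  0.368] corner [ 0.625 -0.141  0.364] spout-pan [-0.004  0.054  0.368]
0.4 tilt 34.0 x rise 8.3 y rise 32.7 origin [ 0.727 -0.158  0.427] spout [ 0.584 -0.117  0.371] corner [ 0.625 -0.129  0.366] spout-pan [-0.003  0.069  0.371]
top 337 107
scene 216 147
```

View pics/t2.png

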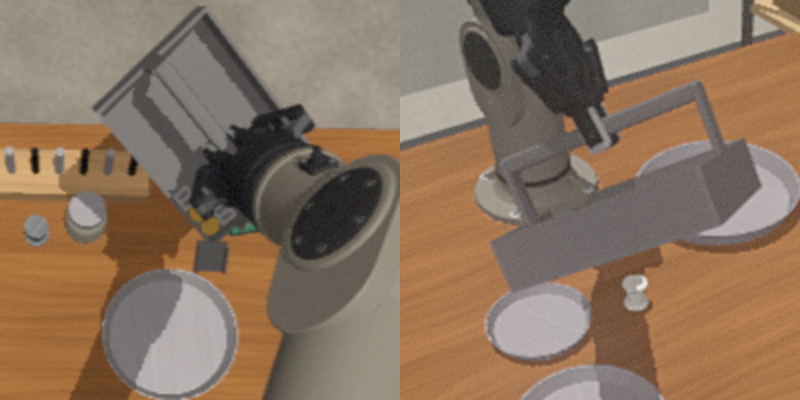

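Crop: both brass snaps sit at about (204,222), right at the spout. The sliders are at about (220,210) and (180,196). I'll back joint 7 slightly off its limit and measure how far each part is from the corner.

```bash
python3 -m pendant '[0,0,0,0,0.03, 0,0,0,0,0.03, 0,0,0,0,0, 0,0,0,0,0, 0,0,0,0,0, 0,0,0,0,0]'
python3 - <<'E'
from h import *
o,R=st();P,T,s=tote(o,R)
p,d=viewer.grab_frame("top");W=world("top",d)
L=(W-P)@T   # tote frame
hsv=cv2.cvtColor(p,cv2.COLOR_RGB2HSV)
inn=(abs(L[...,0])<.07)&(abs(L[...,1])<.1)&(L[...,2]>.0)&(L[...,2]<.03)
fl=inn&(L[...,2]<.008);print("floor z",np.median(L[...,2][inn]))
for n in("snap0","slide0"):
    for q in nets.look_for(n,"top"): 
        l=(q["location"]-P)@T;print(n,round(q["score"],2),np.round(l,3),"dist",np.round(np.linalg.norm(l-[-.07,-.1,.004]),3))
b=(hsv[...,1]>110)&(hsv[...,0]>12)&(hsv[...,0]<32)&inn
k,_,S,C=cv2.connectedComponentsWithStats(b.astype(np.uint8))
for i in range(1,k):
    if S[i,4]>4: u,v=C[i];print("brass",C[i],S[i,4],np.round(L[int(v),int(u)],3))
a=p[70:190,280:400,::-1];cv2.imwrite("pics/t3.png",cv2.resize(a,(600,600),interpolation=cv2.INTER_CUBIC))
for n,u,v in(("sl_a",0,0),):pass
E
```

```text
clock: 13.98
tcp_pos: [0.6801, -0.1646, 0.5041]
orientation: [-0.58, 0.797, 0.436]
contact_force: [0.2, 0.1, -5.1]
grip_width: 0.0137
t 13.97 tcp [ 0.6801 -0.1646  0.5041] w 0.0137 F [ 0.2  0.1 -5.1]
R [[0.626, -0.566, 0.537], [0.146, 0.761, 0.632], [-0.766, -0.317, 0.559]] q [-0.292  0.08   0.649  1.664 -0.539  0.868  2.895]
tilt 35.9 x rise 20.6 y rise 28.0 origin [ 0.73  -0.163  0.432] spout [ 0.587 -0.173  0.366] corner [ 0.629 -0.175  0.364] spout-pan [-0.     0.013  0.366]
floor z 0.004880463241432462
snap0 0.49 [-0.065 -0.085  0.014] dist 0.019
snap0 0.4 [-0.066 -0.064  0.018] dist 0.038
slide0 0.58 [-0.056 -0.042  0.011] dist 0.06
brass [337.61818182 117.04545455] 110 [-0.062 -0.078  0.014]
```

View pics/t3.png

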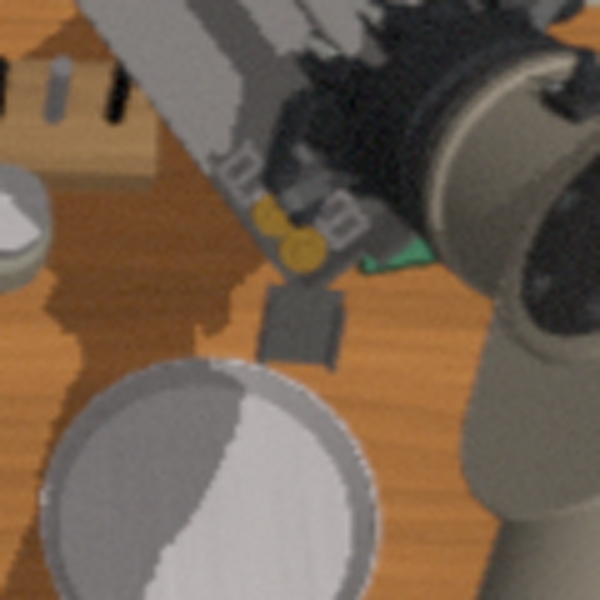

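Crop: the snaps are at (270,215) and (303,250), the sliders at (243,175) and (343,220), all four bunched at the spout. The spout's apparent offset from the pan fits parallax, since it is 0.37 m up. The tote is still, so I'm handing in.

```bash
python3 -c "
from h import *
o,R=st();print(abs(o['qvel']).max());print(r.hand_in())"
```

```text
t 14.12 tcp [ 0.68   -0.1648  0.5041] w 0.0138 F [ 0.6  0.2 -4.9]
R [[0.626, -0.566, 0.537], [0.146, 0.761, 0.632], [-0.766, -0.317, 0.559]] q [-0.291  0.08   0.649  1.664 -0.539  0.868  2.895]
0.003740021872814126
the job is handed in; nothing more can be done
None
```

The tote is held still above the middle pan, tilted about 36° towards the spout, with all four parts at the spout. I handed it in at 14.1 s; no verdict is reported.

I gripped the carrying bar and lifted the tote. I then tilted the tool by pushing the arm against its upper reach limit, because the moves only allow turns about the tool's own x. With that tilt kept, I carried the tote over to the pan.

**Last checks:**
- **Tilt:** about 36°, with x rising 21° and y rising 28°. This comes from the arm's measured pose, assuming the tote did not slip in the grip, and the pictures agree.
- **Spout position:** the tip is about 13 mm from the pan's centre in plan by the same calculation. It is about 0.37 m up, and the inner corner is 0.36 m up.
- **Parts:** both snaps are about 20 and 40 mm from the corner, and one slider is about 60 mm. The networks missed the second slider. In the picture it sits by the other spout wall, and I judged it about 45 mm from the corner by eye.
- **Bench:** the pan and the objects near it looked unmoved in the last pictures, but I did not measure their positions again.

I stopped at that height rather than going lower because the last joint was at the end of its range. I turned it back slightly, to 2.90 of 2.96 rad, before handing in.

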